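Release the toggle clamp and lay the stone sample on the drying rack

TASK

Flip the toggle clamp's handle up and over past upright so that it stays open by itself, then lift the freed stone sample out of its pins and lay it, not drop it, flat across both battens of the wooden drying rack, centred and square, step side up. Leave the clamp open, let go of everything, and do not disturb the white pot or the tape measure.

Things in the scene. Friction and masses are not known exactly. Their poses are not given: they have to be found in the camera images.
- fixture: Plywood clamping board 240 x 150 x 18 mm, fixed to the bench, its place and yaw vary. Origin: centre of its underside, on the bench; x along the 240 mm side, z up. A steel toggle clamp is bolted on at the +x end (bracket x 69 to 115, y +/- 28, up to z = 95 mm). Open, its parts stand up to 0.22 m above the bench, all at x > 60 mm.
- nest (a point): Where the stone lies: on the board's top, 18 mm above the bench, at x = -30 mm, y = 0 of the fixture; axes as the fixture's. Six steel pins 10 mm thick, standing 14 mm above the board, surround it with 2 mm play: four beside the stone at x = +/- 55, y = +/- 30 mm from this point, one at each end at x = +/- 82 mm. Lift the stone straight up.
- clamp_handle (a joint): Angle (rad) of the clamp's handle about its pivot. 0 = clamped, handle level, pointing to the fixture's -x over the stone; grows as it is raised; 1.57 upright; stop at 2.15, leaning to +x, fully open. 1 to 4 N at the grip moves it. Let go before upright it falls shut; let go past 1.75 it falls open to the stop and stays. The pressing bar under it turns with it (0.86 times the angle) and bars the stone when shut.
- handle_grip (a point): Point on the axis of the handle's dark round rubber grip (17 mm thick, 87 mm long; its free end is 22 mm beyond this point). It lies 125 mm from the pivot along the handle and 10 mm off the line through the pivot (above it when shut). Shut: 98 mm above the bench, 50 mm above the stone's top, free on both sides. x axis: along the handle from grip to pivot; y: along the pivot.
- handle_hinge (a point): Centre of the handle's pivot: x = 88 mm, y = 0 of the fixture, 88 mm above the bench; the pivot's axis is the fixture's y.
- stone: Loose pale limestone sample, about 0.45 kg, 150 mm long (x) x 46 wide (y) x 30 high; the bottom 20 mm is 150 mm long, the top 10 mm only 110, leaving a step at each end; sides flat and parallel. Origin: centre of its underside; z up. At the start it lies in the nest, underside 18 mm above the bench, x along the fixture's x, under the clamp's rubber foot.
- rack: Wooden drying rack, fixed to the bench, its place and yaw vary: two parallel battens 22 mm wide, 140 long (y) and 28 high, centred at x = +/- 45 mm, joined by two 10 mm dowels at y = +/- 56, z = 12 mm. Origin: centre between the battens, on the bench; z up. The stone's length goes along the rack's x (either way round), so that it bridges both battens.
- white_pot: Bystander: white plastic pot, 72 mm wide, 58 mm high, origin at the centre of its underside. Leave it alone.
- tape_measure: Bystander: yellow pocket tape measure 55 x 85 x 62 mm, origin at the centre of its underside. Leave it alone.

How it is judged (in metres and radians):
On the way, in this order (a step that is already met when the one before it is completed fails the run):
1. the clamp handle is open (beyond 1.9 rad) while the stone still lies in its pins (value of joint clamp_handle above 1.9 rad and z of stone in the frame of fixture below 0.03 m), for 0.2 s.
2. the stone is lifted clear of the fixture (its underside more than 36 mm above the bench) with the clamp open (value of joint clamp_handle above 1.9 rad and height (world z) of stone above 0.036 m), for 0.1 s.
At the end, for the whole second after the job is handed in: The stone lies at rest on both battens of the rack, step side up and flat (within 0.08 rad), its centre within 20 mm (along the rack's x) and 25 mm (along y) of the rack's centre, its length within 0.2 rad of the rack's x; the clamp handle stands open beyond 1.9 rad (value of joint clamp_handle above 1.9 rad and x of stone in the frame of rack between -0.02 and 0.02 m and y of stone in the frame of rack between -0.025 and 0.025 m and z of stone in the frame of rack between 0.024 and 0.032 m and angle between the x axis of stone and the x axis of rack, either way round below 0.2 rad and angle between stone's own z axis and vertical below 0.08 rad and contact force between stone and rack above 1 N and linear speed of stone below 0.02 m/s); the robot touches nothing.
It fails at once if the stone is dropped (moves faster than 0.45 m/s, a fall of about 10 mm, while no finger touches it) (contact force between stone and the fingers below 0.05 N and linear speed of stone above 0.45 m/s).
It fails at once if the stone is forced out while the clamp handle is not past upright (value of joint clamp_handle below 1.5 rad and z of stone in the frame of fixture above 0.026 m and horizontal distance between stone and fixture below 0.1 m).
It fails at once if the white pot is moved by more than 20 mm (distance of white_pot from where it was at the start of the episode above 0.02 m).
It fails at once if the tape measure is moved by more than 20 mm (distance of tape_measure from where it was at the start of the episode above 0.02 m).
It also fails if it takes over 64 s, if anything falls off the work surface, if the arm or the gripper's body presses on something with over 40 N, if the wrist force passes 120 N, or if a joint passes its speed limit or range.

ROBOT

A 6-joint arm with a two-finger parallel gripper is mounted at the origin on a cart in front of the work surface, level with it; the furniture and walls round the work are solid. World frame = base frame: x ahead of the robot, y to its left, z up, the work surface at z = 0. Lengths are in m, angles in degrees, forces in N, time in s.
With the tool pointing down it reaches from about 0.325 to 0.925 m from the base axis. Payload 3.1 kg.
Tool frame: the origin (TCP) lies at the very end of the fingers, on their centre line; the grasp point (between the pads) lies 19 mm behind it; z points along the fingers, y is the line along which they close (so a half turn about z gives the same grasp; the last joint's range is limited). The gripper opens to 85 mm and grips with 20 to 120 N. Pads are 22 mm wide; open, the fingers measure 114 mm over their backs; the gripper's body (76 mm by 85 mm) begins 54 mm behind the grasp point. The pads swing forward as they close: fully open they stand 13 mm farther back than shut.
Start: joints at [-76.731, 12.427, 92.441, -0, 75.132, -6.429], TCP at [0.211, -0.588, 0.231] pointing down, gripper open.
Joint ranges: [-157.48, 157.48], [-44.54, 120.13], [17.64, 146.25], [-64.5, 244.5], [7.68, 150.69], [-147.95, 147.95]. Speed limits (degrees/s): [159.86, 159.86, 180, 180, 180, 180].

INTERFACE

Orientations are given as [roll, pitch, yaw] about the fixed x, y, z axes, in that order (R = Rz(yaw) Ry(pitch) Rx(roll)).
In Python, from cell import env, get_image gives the robot as it stands. The module is installed in compiled form; this text tells all that it offers. Calls block until the motion is done:
- env.move_ptp(position, orientation): joint-space move of the TCP to a pose.
- env.movel(position, rotation=None, velocity=0.15, f_stop=None): straight line of the TCP; rotation=None keeps the orientation; velocity is the mean speed in m/s. With f_stop (N) it stops when the force on the tool has changed by that much, and returns True; else False.
- env.move_j(angles): joint-space move.
- env.ungrasp() and env.close_gripper(): open the fingers fully, or close them until they stop; the grip force is fixed at half the most.
- env.wait(seconds).
- env.inverse_kinematics(position, orientation): joint angles nearest the present ones, or None.
- get_image(name): name is "scene" or "top"; returns a dict with "pixels" (384x512x3 uint8, red, green, blue), "camera_matrix" (3x3 intrinsics, pixels), "extrinsics" (4x4, takes a point from world to camera coordinates). Camera axes: x right, y down, z forward; pixel columns grow to the right and rows downward; lengths in m; the calibration is good to about 2 mm. A picture is of the moment at which its call begins. There is no depth.
A pose or a line that the arm cannot do raises env.IKError and nothing moves.
- env.job_done(): hands the job in; it is judged then, once.
Readings, each from a call of its own:
- env.read_t(): time.
- env.read_q(): joint angles.
- env.read_dq(): joint speeds.
- env.read_joint_efforts(): joint torques, N m.
- env.read_tool_pos(): TCP position.
- env.read_tcp_rot(): TCP orientation.
- env.read_wrist_force(): force on the tool from outside, world axes, zero at the start.
- env.read_wrist_torque(): the same for the moment, N m.
- env.read_width(): finger opening in m.
- env.read_gripper_force(): force on a finger pad.
Only numpy, scipy, OpenCV 4.12 (cv2) and the standard library are available. Lean on these libraries where they do the work, as an engineer would, in place of code of your own. Each camera call takes 0.05 s, during which the arm holds its last target. There are 200 camera calls.

## Working session

There is one attempt and no reset: what is moved stays moved. The work goes in short steps, each a Python script; the robot and the scene stay as the last script left them, time stands still between calls to the robot, and variables do not carry over. Pictures are saved under pics/ and viewed, at most 10 in all, crops included, and the job is handed in when it is done.

```bash
mkdir -p pics; python3 - <<'E'
from cell import env,get_image
import cv2,numpy as np
for n in("scene","top"):
    d=get_image(n); cv2.imwrite(f"pics/{n}0.png",cv2.resize(d["pixels"][:,:,::-1],(800,600),interpolation=cv2.INTER_CUBIC))
    print(n,d["camera_matrix"].round(1).tolist(),d["extrinsics"].round(4).tolist())
print(env.read_t())
E
```

```text
scene [[470.2, 0.0, 257.2], [0.0, 470.2, 194.2], [0.0, 0.0, 1.0]] [[0.4752, -0.8799, 0.0, -0.4276], [-0.7738, -0.4179, -0.4759, 0.4206], [0.4188, 0.2261, -0.8795, 1.4419], [0.0, 0.0, 0.0, 1.0]]
top [[498.8, 0.0, 250.9], [0.0, 498.8, 194.6], [0.0, 0.0, 1.0]] [[0.0836, -0.9965, -0.0036, -0.1897], [-0.9766, -0.0812, -0.1994, 0.5987], [0.1984, 0.0202, -0.9799, 1.275], [0.0, 0.0, 0.0, 1.0]]
0.1
```

View pics/top0.png

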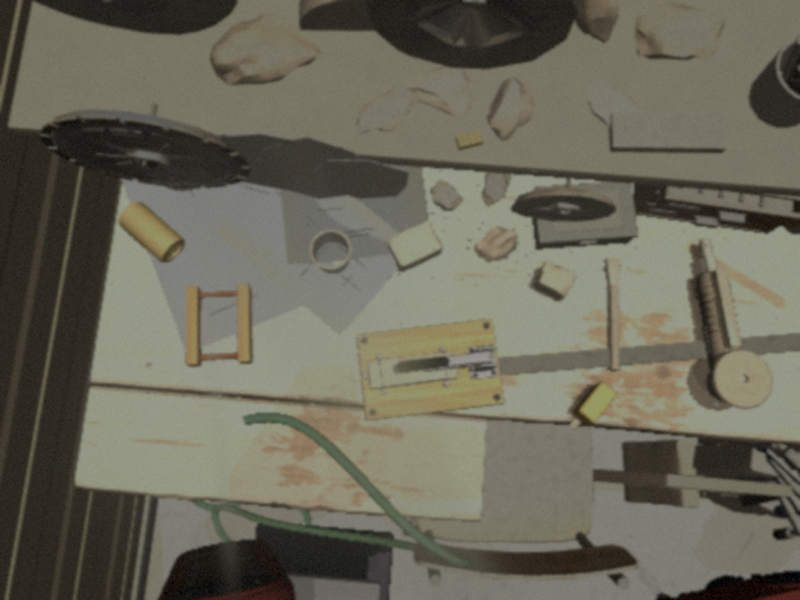

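View pics/scene0.png

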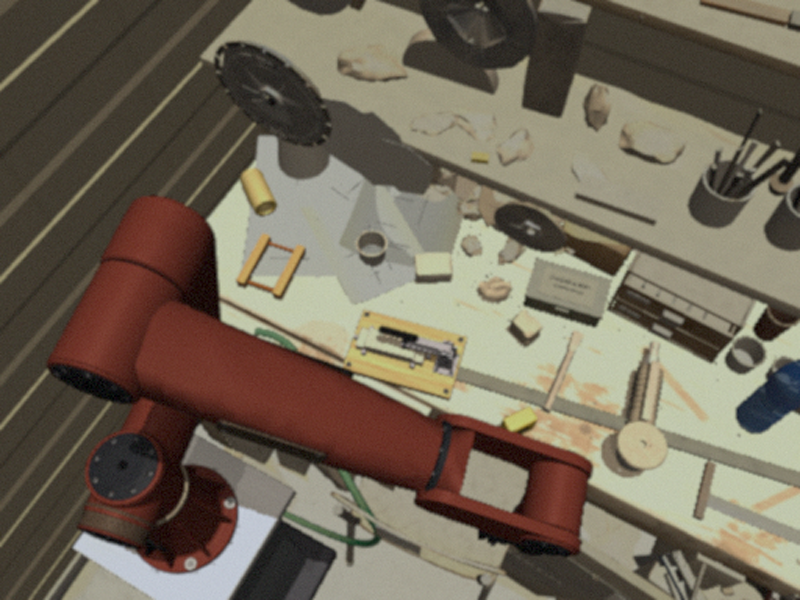

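```bash
cat > h.py <<'E'
from cell import env,get_image
import cv2,numpy as np
from scipy.optimize import least_squares
from scipy.spatial.transform import Rotation as Ro
def proj(d,P):
    E=d["extrinsics"]; c=np.atleast_2d(P)@E[:3,:3].T+E[:3,3]; u=c@d["camera_matrix"].T; return u[:,:2]/u[:,2:]
def W(p,L):
    L=np.atleast_2d(L); c,s=np.cos(p[2]),np.sin(p[2])
    return np.c_[p[0]+c*L[:,0]-s*L[:,1],p[1]+s*L[:,0]+c*L[:,1],L[:,2]]
def fit(d,L,px,p0): # px in 512 px
    r=least_squares(lambda p:(proj(d,W(p,L))-px).ravel(),p0); return r.x,np.sqrt(np.mean(r.fun**2))
def box(x0,x1,y0,y1,z): return np.array([[x0,y1,z],[x1,y1,z],[x1,y0,z],[x0,y0,z]])
BO=box(-.12,.12,-.075,.075,.018)
RL=box(-.056,-.034,-.07,.07,.028); RR=box(.034,.056,-.07,.07,.028)
def draw(d,items,x0,x1,y0,y1,k,fn):
    im=cv2.resize(d["pixels"][y0:y1,x0:x1,::-1],None,fx=k,fy=k,interpolation=cv2.INTER_CUBIC)
    for p,L in items:
        q=((proj(d,W(p,L))+.5-[x0,y0])*k-.5).round().astype(np.int32); cv2.polylines(im,[q],True,(255,0,255),1)
    cv2.imwrite(fn,im)
E
python3 - <<'E'
from h import *
t=get_image("top"); s=get_image("scene"); f=lambda a:np.array(a)/1.5625
B,e=fit(t,BO,f([(358,335),(495,320),(504,404),(368,419)]),[.5,0,-1.5]); print(B,e)
R,e=fit(t,np.r_[RL,RR],f([(187,286),(199,286),(200,364),(188,364),(238,284),(250,284),(252,361),(240,361)]),[.6,.3,-1.5]);print(R,e)
np.savez("p.npz",B=B,R=R)
st=box(-.105,.045,-.023,.023,.038)
it=[(B,BO),(B,st),(R,RL),(R,RR)]
draw(t,it,110,330,170,275,3.6,"pics/t1.png"); draw(s,it,145,310,140,260,4.8,"pics/s1.png")
for n,u in(("pot",(330,250)),("pale",(415,245)),("yel",(597,402)),("log",(152,232))):
    print(n,least_squares(lambda p:(proj(t,[p[0],p[1],.03])-f(u)).ravel(),[.5,0]).x.round(3))
E
```

```text
[ 0.51190246 -0.21607551 -1.37976881] 0.6097660550154383
[ 0.55972836  0.15933661 -1.42854676] 0.40000672523794784
pot [ 0.707 -0.021]
pale [ 0.729 -0.17 ]
yel [ 0.478 -0.502]
log [0.714 0.3  ]
```

View pics/t1.png

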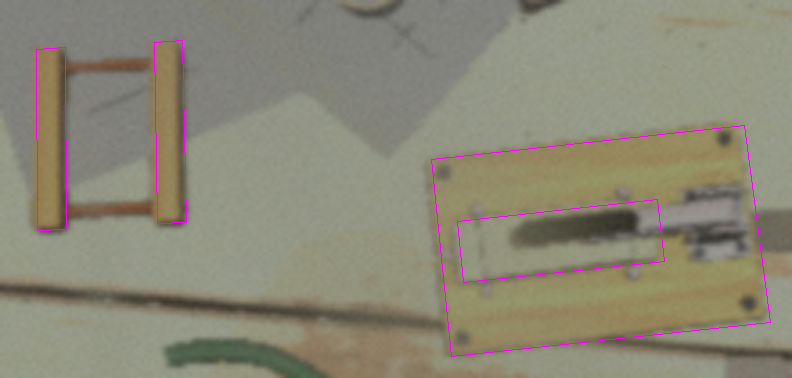

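View pics/s1.png

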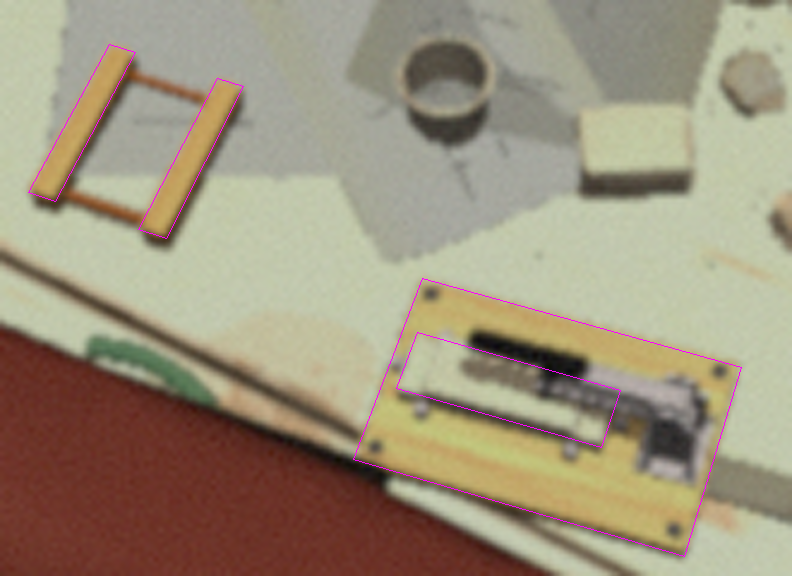

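```bash
python3 - <<'E'
from h import *
z=np.load("p.npz");B=z["B"]; s=get_image("scene")
c=s["pixels"][200:250,220:300,::-1]
cv2.imwrite("pics/z.png",cv2.convertScaleAbs(cv2.resize(c,(800,500),interpolation=cv2.INTER_CUBIC),alpha=1.5))
for L in([-.037,0,.098],[-.059,0,.098],[.028,0,.098],[.0,0,.065],[-.03,0,.065],[-.03,0,.048],[.088,0,.088]): print(L,((proj(s,W(B,L))[0]-[220,200])*10).round())
def pose(x,y,zz,t,yaw=0):  # tool z = cos t*fy' - sin t*z ; tool y horizontal
    R=Ro.from_euler('z',B[2]+yaw).as_matrix(); d=R@[0,np.cos(t),-np.sin(t)]; yt=R@[1,0,0]
    return W(B,[x,y,zz])[0],Ro.from_matrix(np.c_[np.cross(yt,d),yt,d]).as_euler('xyz',degrees=True)
q0=env.read_q()
for t in(0,15,30,45,60):
  for yw in(-30,0,30,60):
    print(t,yw,[ (lambda q:None if q is None else np.round(q).astype(int).tolist())(env.inverse_kinematics(*pose(88/1e3-.132*np.cos(a)+.02*np.sin(a),.012,.088+.132*np.sin(a)-.017*np.cos(a),np.radians(t),np.radians(yw)))) for a in(0,1,2)])
E
```

```text
[-0.037, 0, 0.098] [281. 122.]
[-0.059, 0, 0.098] [217. 104.]
[0.028, 0, 0.098] [473. 176.]
[0.0, 0, 0.065] [390. 196.]
[-0.03, 0, 0.065] [303. 172.]
[-0.03, 0, 0.048] [304. 194.]
[0.088, 0, 0.088] [650. 240.]
0 -30 [[-34, 43, 139, 165, 92, -91], [-46, 16, 142, 152, 71, -80], [-56, 18, 131, 139, 66, -70]]
0 0 [[-59, 42, 131, 110, 88, -84], [-63, 23, 130, 104, 83, -64], [-67, 27, 116, 99, 83, -54]]
0 30 [[-61, 45, 114, 79, 94, -70], [-64, 33, 110, 78, 99, -54], [-67, 40, 94, 78, 103, -45]]
0 60 [[-54, 53, 94, 59, 108, -62], [-57, 45, 89, 62, 117, -50], [-60, 53, 70, 65, 124, -41]]
15 -30 [[-34, 24, 144, 164, 64, -87], [-45, -1, 143, 142, 43, -67], [-55, 7, 131, 125, 44, -55]]
15 0 [[-58, 27, 136, 106, 69, -73], [-62, 10, 131, 94, 68, -50], [-66, 18, 116, 88, 70, -42]]
15 30 [[-60, 34, 118, 74, 82, -62], [-62, 24, 111, 70, 88, -47], [-66, 32, 95, 68, 94, -40]]
15 60 [[-53, 43, 98, 54, 98, -59], [-56, 37, 91, 54, 108, -49], [-60, 46, 72, 54, 116, -42]]
30 -30 [[-32, 8, 144, 159, 33, -79], [-42, -10, 139, 109, 21, -32], [-53, 0, 126, 93, 29, -22]]
30 0 [[-53, 13, 137, 96, 51, -55], [-58,
[... 396 characters left out ...]
8, 8, 109, 52, 56, -7]]
45 30 [[-50, 16, 120, 55, 60, -37], [-54, 10, 110, 48, 72, -26], [-59, 21, 94, 45, 79, -24]]
45 60 [[-47, 26, 105, 40, 77, -47], [-51, 22, 95, 37, 90, -41], [-55, 33, 77, 35, 99, -40]]
60 -30 [[-28, 1, 131, 14, 20, 69], [-36, -6, 122, 14, 37, 63], [-46, 3, 109, 20, 42, 51]]
60 0 [[-38, 4, 127, 41, 35, 10], [-44, -2, 117, 32, 51, 17], [-52, 9, 103, 32, 58, 12]]
60 30 [[-42, 11, 119, 38, 53, -18], [-47, 7, 108, 33, 68, -12], [-53, 18, 92, 31, 75, -14]]
60 60 [[-41, 20, 108, 30, 68, -37], [-46, 16, 97, 27, 82, -34], [-51, 27, 81, 25, 90, -36]]<sys>:0: UserWarning: Gimbal lock detected. Setting third angle to zero since it is not possible to uniquely determine all angles.
```

View pics/z.png

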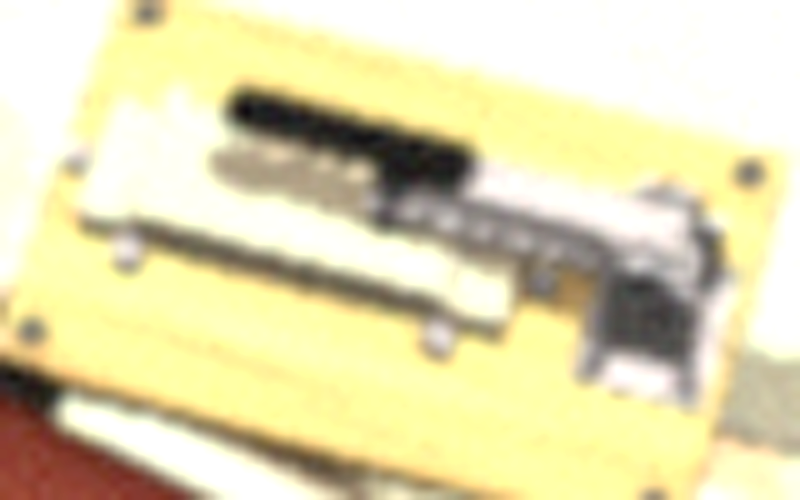

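```bash
cat >> h.py <<'E'
z_=np.load("p.npz");B=z_["B"];R=z_["R"]
def pose(x,y,zz,t):
    M=Ro.from_euler('z',B[2]).as_matrix(); d=M@[0,np.cos(t),-np.sin(t)]; yt=M@[1,0,0]
    return W(B,[x,y,zz])[0],Ro.from_matrix(np.c_[np.cross(yt,d),yt,d]).as_euler('xyz',degrees=True)
E
python3 - <<'E'
from h import *
t=np.radians(30); o=.014; dz=-o*np.tan(t)
c=lambda a,A=.134,b=-.014:(.088-A*np.cos(a)+b*np.sin(a), .088+A*np.sin(a)+b*np.cos(a))
env.close_gripper()
x,z=-.046,.072+dz
back=lambda k,h=0:pose(x,o-k*np.cos(t),z+k*np.sin(t)+h,t)
env.move_ptp(*back(.12,.08)); env.movel(back(.12)[0])
print("hit",env.movel(back(0)[0],velocity=.06,f_stop=5),env.read_tool_pos(),env.read_wrist_force())
F=[]
for a in np.linspace(.1,2.0,13):
    x,z=c(a); z+=dz
    env.movel(pose(x,o,z,t)[0],velocity=.1); F.append(np.round(env.read_wrist_force(),1).tolist())
print(F,env.read_t())
env.movel(back(.1)[0]); env.wait(.3)
d=get_image("scene"); draw(d,[],145,310,120,260,4.8,"pics/s2.png"); print(env.read_t())
E
```

```text
hit False [ 0.51682801 -0.16840518  0.06405267] [0.44402243 0.18664273 0.3109843 ]
[[-0.5, -1.3, -1.3], [-0.1, -0.7, -2.3], [0.8, -0.2, -2.4], [-0.8, 0.1, -0.5], [-0.3, 1.1, -1.9], [-0.3, 1.7, 0.4], [-1.1, 1.2, -0.9], [-0.1, 0.2, 0.0], [0.6, 0.9, -0.1], [-0.1, -0.3, -0.4], [-0.7, 0.4, -0.1], [0.3, -0.2, 0.4], [-0.6, 0.3, -0.1]] 10.1833
11.35
```

View pics/s2.png

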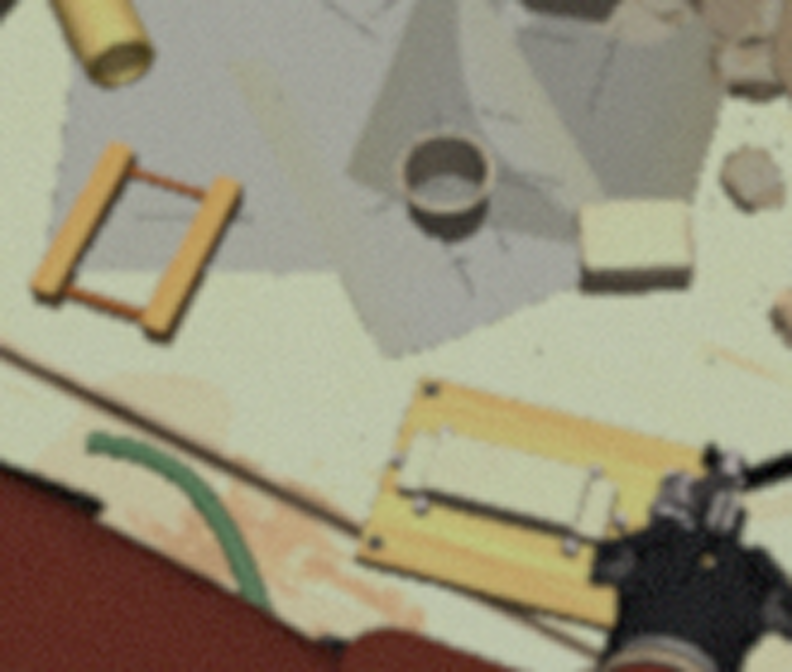

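```bash
python3 - <<'E'
from h import *
def down(p,x,y,z,s):
    M=Ro.from_euler('z',p[2]).as_matrix(); yt=M@[0,s,0]; d=np.array([0,0,-1.])
    return W(p,[x,y,z])[0],Ro.from_matrix(np.c_[np.cross(yt,d),yt,d]).as_euler('xyz',degrees=True)
env.move_ptp(*pose(.06,-.16,.26,np.radians(30)))
def cost(s):
    qs=[env.inverse_kinematics(*down(*a,s)) for a in((B,-.03,0,.12),(R,0,0,.12))]
    return 999 if any(q is None for q in qs) else max(abs(q[5]) for q in qs)
s=min((1,-1),key=cost); print(s,cost(1),cost(-1))
env.ungrasp()
env.move_ptp(*down(B,-.03,0,.16,s))
print("hit",env.movel(down(B,-.03,0,.023,s)[0],velocity=.1,f_stop=8),env.read_tool_pos())
env.close_gripper(); print("w",env.read_width(),env.read_gripper_force(),env.read_wrist_force())
env.movel(down(B,-.03,0,.13,s)[0],velocity=.06); print("w",env.read_width(),env.read_wrist_force(),env.read_t())
P,r=down(R,0,0,.14,s); env.movel(P,r,velocity=.12)
d=get_image("scene"); draw(d,[],145,310,120,260,4.8,"pics/s3.png")
env.movel(down(R,0,0,.037,s)[0],velocity=.08)
print("hit",env.movel(down(R,0,0,.030,s)[0],velocity=.01,f_stop=4),env.read_tool_pos(),env.read_wrist_force(),env.read_t())
d=get_image("top"); draw(d,[(R,RL),(R,RR)],90,250,140,260,5,"pics/t3.png")
E
```

```text
1 38.63727415637439 999
hit False [ 0.50692765 -0.18697144  0.023797  ]
w 0.044960786464280915 64.27289485931396 [0.421177   0.57730715 3.52205963]
w 0.04483166495911057 [ 0.29135725 -0.12346105 -4.49272261] 17.5917
hit True [0.55999435 0.15939953 0.03380659] [-1.3869002 -0.0173168  5.0718514] 22.5917
```

View pics/s3.png

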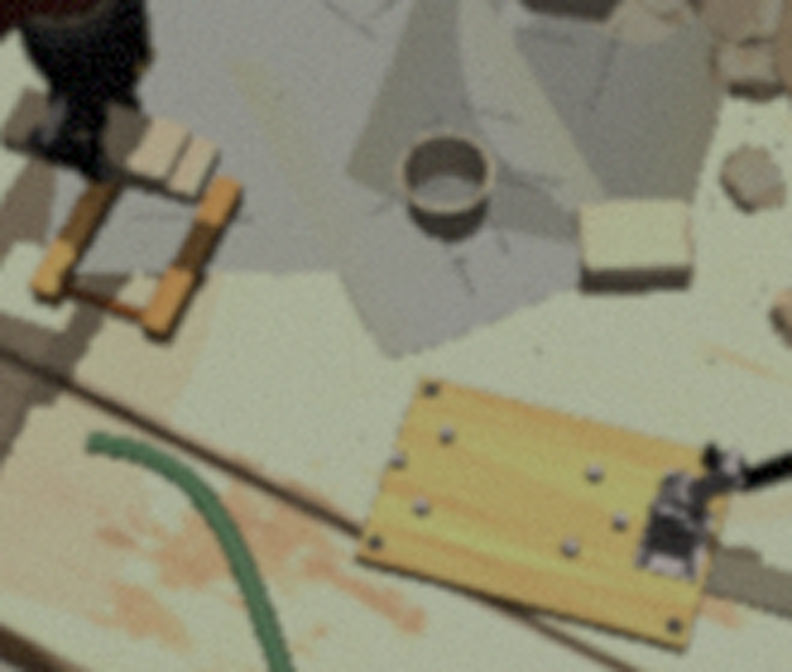

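View pics/t3.png

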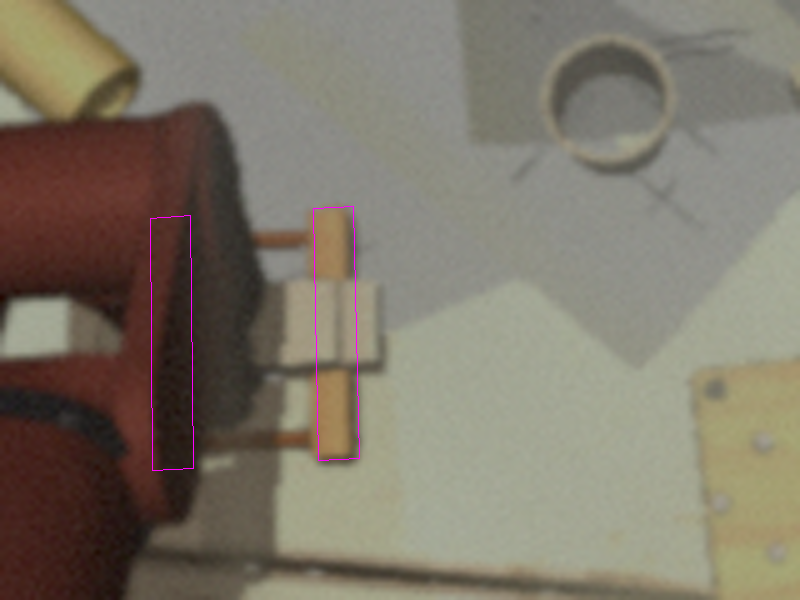

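The scene view shows the clamp open and the stone held level above the rack. The top view shows the stone across the right batten (end at about 380,325) and touching the rack at the expected height. I'll release it now.

```bash
python3 - <<'E'
from h import *
env.ungrasp(); p=env.read_tool_pos()
print("hit",env.movel([p[0],p[1],.16],velocity=.08,f_stop=10))
env.move_ptp([.45,-.15,.35],env.read_tcp_rot()); env.wait(.3)
d=get_image("top"); draw(d,[(R,RL),(R,RR),(R,box(-.055,.055,-.023,.023,.058)),(R,box(-.075,.075,-.023,.023,.048))],90,250,140,260,5,"pics/t4.png")
print(env.read_t(),env.read_wrist_force())
E
```

```text
hit False
26.6417 [-0.20128018 -0.34674248  0.46444413]
```

View pics/t4.png

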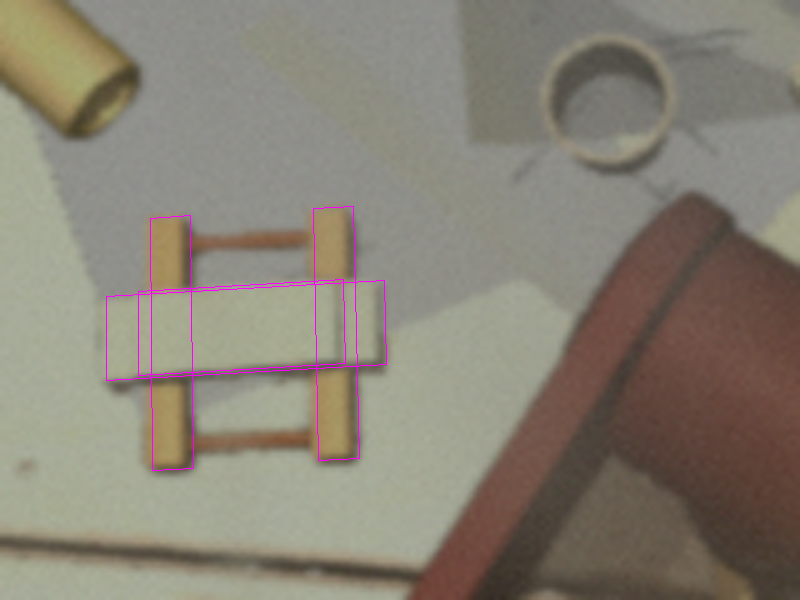

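The stone lies centred and square across both battens (about 107–385, 282–380 px), matching the predicted outline to within about 2 mm. The arm is clear of it.

```bash
python3 -c "
from cell import env
print(env.job_done())"
```

```text
the job is handed in; nothing more can be done
None
```

I handed the job in at about 27 s; no verdict was returned. The clamp was open when last seen in the pictures, the stone lies centred, square and step side up across both battens, and the arm is clear of everything. The pot stayed where it was, and the arm kept well away from the tape measure.

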